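# Find the rocking corner of the carving jig and press its shim flat

## Task

The blue jig plate rocks on one of its four corners. Press down on the plate's corners with the closed fingertips to find the one that gives, then press that corner's orange shim tab down flat and let go. Leave the other three tabs standing, do not lift or shove the plate, and leave the things lying around it alone.

Things in the scene. Friction and masses are not known exactly. Their poses are not given: they have to be found in the camera images.
- jig: Fixed dark steel base plate, 270 x 220 x 8 mm, on the bench, turned up to 0.2 rad. Origin on the bench under the middle of the four corners; x points away from the robot, y to its left, z up. It carries four levelling feet that look alike, 160 mm apart left to right, 120 mm near to far.
- plate: Loose blue H-shaped plate, 1.4 to 2 kg, on the four feet: two crossbars (36 mm in x, 190 in y, 12 thick) joined by a 50 mm wide web that carries a small vice with a green stone (70 x 44 mm, top 50 mm above the underside). Origin: centre of its underside, 32 mm above the bench; axes as jig. Its corners are the crossbars' ends; one of them rocks, which one varies.
- corner_near_left (a point): Point to press on the plate's near left corner (near = towards the robot, left = +y): top face of the crossbar, 15 mm in from its end, 44 mm above the bench. The point belongs to jig and does not move with the plate.
- corner_near_right (a point): Point to press on the plate's near right corner (near = towards the robot, left = +y): top face of the crossbar, 15 mm in from its end, 44 mm above the bench. The point belongs to jig and does not move with the plate.
- corner_far_left (a point): Point to press on the plate's far left corner (near = towards the robot, left = +y): top face of the crossbar, 15 mm in from its end, 44 mm above the bench. The point belongs to jig and does not move with the plate.
- corner_far_right (a point): Point to press on the plate's far right corner (near = towards the robot, left = +y): top face of the crossbar, 15 mm in from its end, 44 mm above the bench. The point belongs to jig and does not move with the plate.
- tab_near_left (a point): Point to press on the near left corner's shim tab: its top face once flat, 28 mm above the bench, 54 mm beyond that corner's press point along jig's x. Orange strip, 24 mm wide, 45 mm from its hinge beside the crossbar to its free end, which at first stands up at about 30 degrees, about 50 mm above the bench. 8 to 11 N straight down here lays it flat; it stays where left.
- tab_near_right (a point): Point to press on the near right corner's shim tab: its top face once flat, 28 mm above the bench, 54 mm beyond that corner's press point along jig's x. Orange strip, 24 mm wide, 45 mm from its hinge beside the crossbar to its free end, which at first stands up at about 30 degrees, about 50 mm above the bench. 8 to 11 N straight down here lays it flat; it stays where left.
- tab_far_left (a point): Point to press on the far left corner's shim tab: its top face once flat, 28 mm above the bench, 54 mm beyond that corner's press point along jig's x. Orange strip, 24 mm wide, 45 mm from its hinge beside the crossbar to its free end, which at first stands up at about 30 degrees, about 50 mm above the bench. 8 to 11 N straight down here lays it flat; it stays where left.
- tab_far_right (a point): Point to press on the far right corner's shim tab: its top face once flat, 28 mm above the bench, 54 mm beyond that corner's press point along jig's x. Orange strip, 24 mm wide, 45 mm from its hinge beside the crossbar to its free end, which at first stands up at about 30 degrees, about 50 mm above the bench. 8 to 11 N straight down here lays it flat; it stays where left.
- rock (a joint): How far the sprung foot under the rocking corner is pushed down, in m: 0 at rest, 0.0045 fully down. Pressed with about 5 N or more that corner sinks 4.5 mm, the opposite one rises, and both come back when let go; a solid corner sinks less than 1 mm. The reading does not tell which corner it is.
- shim_loose (a joint): Angle of the shim tab that belongs to the rocking corner, in rad: 0 to 0.08 standing up at the start, 0.6 flat (its stop). Flat, its inner end props up the plate's corner, which then no longer rocks (it bears about 10 N; harder pushes on that corner press the tab partly up again). It does not tell which corner that is.
- shim_firm1 (a joint): Angle of the shim tab of one of the three solid corners (it does not tell which), in rad: 0 to 0.08 standing up at the start, 0.6 flat. To be left standing.
- shim_firm2 (a joint): Angle of the shim tab of one of the three solid corners (it does not tell which), in rad: 0 to 0.08 standing up at the start, 0.6 flat. To be left standing.
- shim_firm3 (a joint): Angle of the shim tab of one of the three solid corners (it does not tell which), in rad: 0 to 0.08 standing up at the start, 0.6 flat. To be left standing.
- jar: Closed jar, 56 mm across, 70 mm high, upright on the bench to the left of the base plate. Origin at the centre of its underside. Leave alone.
- blank: Green stone blank, 60 x 34 x 18 mm, on the bench to the left of the base plate. Origin at the centre of its underside. Leave alone.
- pliers: Pliers lying on the bench to the right of the base plate, 160 mm long, 10 mm high, handles black and red. Origin under the pivot, x towards the nose. Leave alone.
Mind the look-alikes: they are no part of the job. Of the things shaped like the plate, the blue one is meant.

How it is judged:
By the outcome, as a careful person would: the job done as asked, in the order asked, and still so for the second after the job is handed in, with the robot touching nothing.
It also fails if it takes over 56 s, if anything falls off the work surface, if the arm or the gripper's body presses on something with over 40 N, if the wrist force passes 120 N, or if a joint passes its speed limit or range.

## Robot

A 6-joint arm with a two-finger parallel gripper is mounted at the origin on the work surface. World frame = base frame: x ahead of the robot, y to its left, z up, the work surface at z = 0. Lengths are in m, angles in degrees, forces in N, time in s.
With the tool pointing down it reaches from about 0.275 to 1 m from the base axis. Payload 8.4 kg.
Tool frame: the origin (TCP) lies midway between the tips of the shut fingers; the grasp point (between the pads) lies 19 mm behind it (pinch_z is the z of the grasp point in the tool frame, in m); z points along the fingers, y is the direction in which the jaws open and shut (so a half turn about z gives the same grasp; the last joint's range is limited). The gripper opens to 85 mm and grips with 20 to 120 N. Pads are 22 mm wide; open, the fingers measure 114 mm over their backs; the gripper's body (76 mm by 85 mm) begins 54 mm behind the grasp point. The pads swing forward as they close: fully open they stand 13 mm farther back than shut.
Start: joints at [74.92, 20.225, 93.587, -0, 66.188, -0.138], TCP at [0.161, 0.604, 0.197] pointing down, gripper open.
Joint ranges: [-150.9, 150.9], [-52.94, 120.26], [3.33, 152.33], [-74.26, 254.26], [0, 154.13], [-172.89, 172.89]. Speed limits (degrees/s): [127.2, 127.2, 159.86, 180, 180, 180].

## Interface

Orientations are given as [roll, pitch, yaw] about the fixed x, y, z axes, in that order (R = Rz(yaw) Ry(pitch) Rx(roll)).
In Python, from workcell import observe, read_camera, sign_off, pinch_z gives the robot as it stands. The module is installed in compiled form; this text tells all that it offers.
- The arm moves only by the tool carry_out, never from a script. Its argument "deltas" is a list that holds one entry, the list of rows, each a list of 7 numbers: the opening in per cent of the stroke, from 0 (shut) to 100 (fully open), then the shift along the tool's x, y, z in m, then the turn, a rotation vector about the tool's x, y, z in degrees. A call has 1 to 10 rows; each row shifts and turns the pose as measured when the row begins, along the tool's axes as they then stand; what a row does not reach is not made up. A row lasts 1/12 s, in which the tool goes at most 41.7 mm and 7.16 degrees, less where a joint would pass 70% of its speed; a pose out of reach is approached as far as the arm can. A call is refused whole if a number of a shift passes 0.0417 or a number of a turn 7.16, either way. A call with a gripper value outside its range is refused whole. The fingers move at their own pace and stop on an object; the grip force is fixed at half the most. Time passes only in rows, so rows that do not move let the fingers close. It gives the time, the measured TCP pose, the force and the opening at its end, in the units of the state.
- observe(): the state, without advancing time (a new reading comes with each control period).
- read_camera(name): name is "side" or "top" or "wrist"; returns a dict with "pixels" (400x640x3 uint8, blue, green, red), "fov_y" (degrees; the focal length in pixels is half the picture's height over the tangent of half this angle, whatever the lens; pixels are square), "cx", "cy" (the principal point, pixels), "R" (3x3) and "t" (3): a world point X has camera coordinates R X + t. Camera axes: x right, y down, z forward; pixel columns grow to the right and rows downward; lengths in m; the calibration is good to about 2 mm. A picture is of the moment at which its call begins. There is no depth.
- sign_off(): hands the job in, once; it reports no verdict.
The state is a dict: "t": time; "q": joint angles; "joint_velocities": joint speeds; "effort": joint torques, N m; "position": TCP position; "tcp_rot": TCP orientation; "contact_force": force on the tool from outside, world axes, zero at the start; "moment": the same for the moment, N m; "opening": finger opening in m.
Only numpy, scipy, OpenCV 4.12 (cv2) and the standard library are available. Lean on these libraries where they do the work, as an engineer would, in place of code of your own. Each camera call takes 0.05 s, during which the arm holds its last target. There are 200 camera calls.

## Working session

There is one attempt and no reset: what is moved stays moved. The work goes in short steps, Python scripts to look and compute and a tool call to move; the robot and the scene stay as the last step left them, time stands still between calls to the robot, and variables do not carry over. Pictures are saved under pics/ and viewed, about 8 in all and at most 12, crops included, and the job is handed in when it is done.

Besides the shell and the picture viewer there is one more tool, called after "Call:" as name([rows], argument=value, ...), one row to a line, values as JSON. carry_out: Moves the arm, as the interface text tells. Its arguments: {"type":"object","properties":{"deltas":{"type":"array","items":{"type":"array","items":{"type":"array","items":{"type":"number"}}}}},"required":["deltas"]}

```bash
mkdir -p pics; python3 - <<'E'
from workcell import *
import cv2
s=observe();print(s)
for n in("top","side"):
    c=read_camera(n);cv2.imwrite(f"pics/{n}0.png",c["pixels"]);print(n,c["fov_y"],c["cx"],c["cy"],c["R"],c["t"])
E
```

```text
{'t': 0.0, 'q': array([ 7.49183689e+01,  2.02629146e+01,  9.36305652e+01,  2.10304639e-04,
        6.61883601e+01, -1.37472324e-01]), 'joint_velocities': array([ 0.05946625,  0.0806496 , -0.01487066, -0.03321316,  0.1234673 ,
        0.02140356]), 'effort': array([-2.23115283e-03, -6.05254841e+01, -3.42068374e+01, -1.19315027e-04,
        9.56959964e-03, -5.66039614e-05]), 'position': array([0.16103038, 0.60333653, 0.19624594]), 'tcp_rot': array([-1.79918161e+02, -3.88642680e-04,  1.65055756e+02]), 'contact_force': array([-0.64746237,  0.04846997, -0.65840729]), 'moment': array([ 0.01836863, -0.00407872,  0.00108097]), 'opening': 0.0851529395593938}
top 47.68031553872477 318.75083987259995 201.79296189998547 [[-7.06007428e-03 -9.99974351e-01 -1.20492212e-03]
 [-9.95953073e-01  7.13963567e-03 -8.95907418e-02]
 [ 8.95970466e-02  5.67528596e-04 -9.95977935e-01]] [0.04561134 0.54957992 1.07907397]
side 44.0270626385413 323.4751913389844 198.07122169758526 [[ 9.78698165e-01 -2.05303949e-01 -4.35261749e-04]
 [-1.15781915e-01 -5.50187163e-01 -8.26975594e-01]
 [ 1.69541880e-01  8.09409892e-01 -5.62237652e-01]] [-0.53499675  0.13874241  1.21267738]
```

View pics/top0.png

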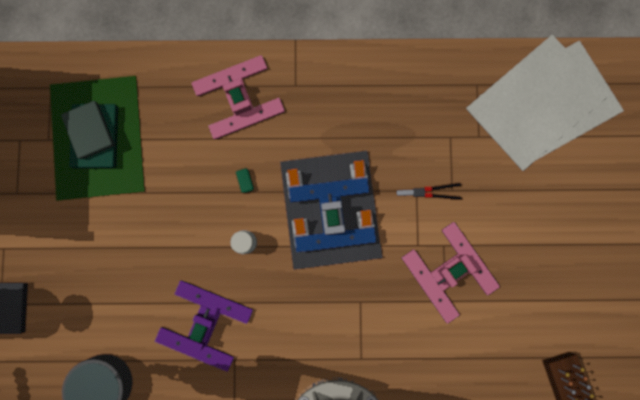

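View pics/side0.png

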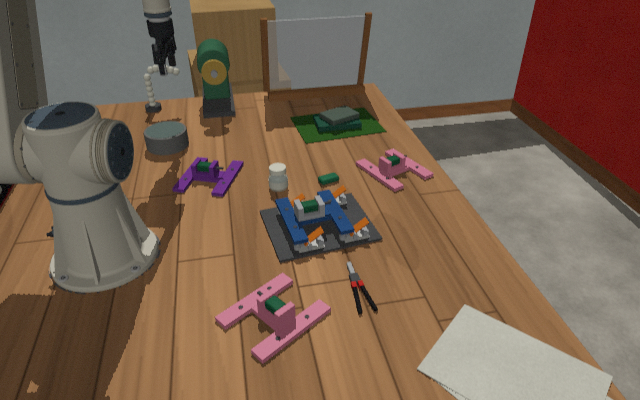

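The top view shows the blue H at about (333,215), with orange tabs at (294,178), (359,170), (300,227) and (366,218). Jar (243,242), blank (245,181) and pliers (430,192) lie around it.

```bash
cat > h.py <<'E'
from workcell import *
import cv2,numpy as np
def ray(c,uv,z):
    f=200/np.tan(np.radians(c["fov_y"]/2));R=np.array(c["R"]);t=np.array(c["t"])
    d=R.T@np.array([(uv[0]-c["cx"])/f,(uv[1]-c["cy"])/f,1]);o=-R.T@t
    return o+d*(z-o[2])/d[2]
def proj(c,X):
    f=200/np.tan(np.radians(c["fov_y"]/2));p=np.array(c["R"])@X+np.array(c["t"])
    return np.array([p[0]/p[2]*f+c["cx"],p[1]/p[2]*f+c["cy"]])
def mask(c,lo,hi):
    return cv2.inRange(cv2.cvtColor(c["pixels"],cv2.COLOR_BGR2HSV),lo,hi)
E
python3 - <<'E'
from h import *
c=read_camera("top");print("cam",-np.array(c["R"]).T@c["t"])
m=mask(c,(100,110,50),(118,255,255));m[:, :270]=0;m[:,400:]=0;m[:140]=0;m[270:]=0
n,l,st,ce=cv2.connectedComponentsWithStats(m);print(st[1:][st[1:,4]>20])
ys,xs=np.nonzero(m)
P=np.array([ray(c,(x,y),.044)[:2] for x,y in zip(xs,ys)],np.float32)
r=cv2.minAreaRect(P);print("plate",r);print(cv2.boxPoints(r))
o=mask(c,(5,150,80),(18,255,255));o[:, :270]=0;o[:,400:]=0;o[:140]=0;o[270:]=0
n,l,st,ce=cv2.connectedComponentsWithStats(o)
for s,e in zip(st[1:],ce[1:]):
    if s[4]>20:print("tab",s[4],e,ray(c,e,.04))
d=cv2.inRange(c["pixels"],(0,0,0),(85,85,85));d[:, :270]=0;d[:,388:]=0;d[:145]=0;d[275:]=0
g=mask(c,(0,0,0),(180,90,110))&d
n,l,st,ce=cv2.connectedComponentsWithStats(g);k=1+np.argmax(st[1:,4]);ys,xs=np.nonzero(l==k)
P=np.array([ray(c,(x,y),.008)[:2] for x,y in zip(xs,ys)],np.float32);print("base",cv2.minAreaRect(P))
v=c["pixels"].copy();v[m>0]=(255,255,0);v[(l==k)]=(0,255,255);v[o>0]=(0,0,255)
cv2.imwrite("pics/m.png",cv2.resize(v[140:280,265:395],None,fx=4,fy=4))
E
```

```text
cam [0.45099599 0.04107397 1.1240261 ]
[[ 289  179   80   25 1258]
 [ 296  228   80   24 1183]]
plate ((0.5186933875083923, 0.010440289974212646), (0.15930889546871185, 0.19141794741153717), 6.731654644012451)
[[ 0.4283691   0.09615241]
 [ 0.45080703 -0.09394592]
 [ 0.60901767 -0.07527183]
 [ 0.58657974  0.1148265 ]]
tab 144 [359.04861111 167.94444444] [ 0.63008367 -0.05643952  0.04      ]
tab 135 [293.25925926 176.42222222] [0.6105258 0.1028718 0.04     ]
tab 141 [365.78723404 217.06382979] [ 0.5109513  -0.07080152  0.04      ]
tab 131 [299.44274809 225.6259542 ] [0.49157045 0.08830996 0.04      ]
base ((0.5333946943283081, 0.012810267508029938), (0.2691393196582794, 0.22044864296913147), 6.792049884796143)
```

View pics/m.png

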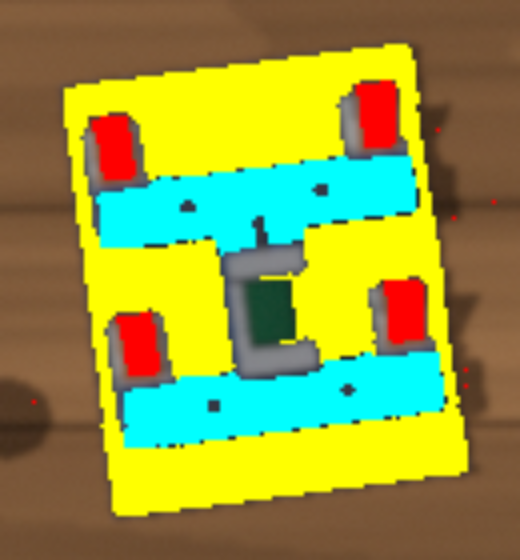

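Mask fits well: plate and base agree on yaw ≈ 6.75° and the plate centre is (0.519, 0.010). First I shut the gripper and turn the tool so its x lies along jig y and its y along jig x.

Call:
carry_out([
  [[0, 0, 0, 0, 0, 0, 6.84], [0, 0, 0, 0, 0, 0, 6.84], [0, 0, 0, 0, 0, 0, 6.84], [0, 0, 0, 0, 0, 0, 6.84], [0, 0, 0, 0, 0, 0, 6.84], [0, 0, 0, 0, 0, 0, 6.84], [0, 0, 0, 0, 0, 0, 6.84], [0, 0, 0, 0, 0, 0, 6.84], [0, 0, 0, 0, 0, 0, 6.84], [0, 0, 0, 0, 0, 0, 6.84]],
])

```text
t: 0.98
position: [0.1604, 0.6011, 0.193]
tcp_rot: [-179.9, 0.4, 93.9]
contact_force: [-0.3, 0.2, -0.6]
opening: -0.0002
```

```bash
cat >> h.py <<'E'
from scipy.spatial.transform import Rotation as Ro
C=np.array([.5187,.0104]);Y=np.radians(6.75)
def pt(n):
    a=dict(nl=(-.06,.08),nr=(-.06,-.08),fl=(.06,.08),fr=(.06,-.08))[n[-2:]]
    x,y=a[0]+(.054 if n[0]=='t' else 0),a[1]
    return np.array([C[0]+x*np.cos(Y)-y*np.sin(Y),C[1]+x*np.sin(Y)+y*np.cos(Y)])
def go(n,z):
    s=observe();R=Ro.from_euler('xyz',s["tcp_rot"],degrees=True)
    g=np.r_[pt(n),z]
    T=Ro.from_matrix(np.array([[-np.sin(Y),np.cos(Y),0],[np.cos(Y),np.sin(Y),0],[0,0,-1]]).T)
    print("pos",s["position"].round(4),"rot",s["tcp_rot"].round(2),"F",s["contact_force"].round(2),"t",s["t"],s["opening"])
    print("goal",g.round(4),"shift",(R.inv().apply(g-s["position"])).round(4),"turn",(R.inv()*T).as_rotvec(degrees=True).round(2))
E
python3 -c "
from h import *
go('cnl',.12)"
```

```text
pos [0.1604 0.6011 0.193 ] rot [-179.86    0.41   93.86] F [-0.3   0.21 -0.62] t 0.9833 -0.00015505569147224865
goal [0.4497 0.0828 0.12  ] shift [-0.5361  0.2539  0.0762] turn [-0.15  0.4  -2.89]
```

Call:
carry_out([
  [[0, -0.0357, 0.0169, 0, 0, 0, -0.29], [0, -0.0357, 0.0169, 0, 0, 0, -0.29], [0, -0.0357, 0.0169, 0, 0, 0, -0.29], [0, -0.0357, 0.0169, 0, 0, 0, -0.29], [0, -0.0357, 0.0169, 0, 0, 0, -0.29], [0, -0.0357, 0.0169, 0, 0, 0, -0.29], [0, -0.0357, 0.0169, 0, 0, 0, -0.29], [0, -0.0357, 0.0169, 0, 0, 0, -0.29], [0, -0.0357, 0.0169, 0, 0, 0, -0.29], [0, -0.0357, 0.0169, 0, 0, 0, -0.29]],
])

```text
t: 1.82
position: [0.3599, 0.2504, 0.1919]
tcp_rot: [-179.8, 0.3, 96.8]
contact_force: [0.7, 0.1, 0.5]
opening: 0.0002
```

```bash
python3 -c "
from h import *
go('cnl',.12)"
```

```text
pos [0.3599 0.2504 0.1919] rot [-179.79    0.32   96.81] F [0.66 0.06 0.5 ] t 1.8167 0.00016799438448909804
goal [0.4497 0.0828 0.12  ] shift [-0.1767  0.0696  0.0727] turn [-0.21  0.32  0.06]
```

Call:
carry_out([
  [[0, -0.03, 0.0116, 0, 0, 0.1, 0], [0, -0.03, 0.0116, 0, 0, 0.1, 0], [0, -0.03, 0.0116, 0, 0, 0.1, 0], [0, -0.03, 0.0116, 0, 0, 0, 0], [0, -0.03, 0.0116, 0.02, 0, 0, 0], [0, -0.027, 0.0116, 0.02, 0, 0, 0], [0, 0, 0, 0.02, 0, 0, 0], [0, 0, 0, 0.01, 0, 0, 0], [0, 0, 0, 0, 0, 0, 0]],
])

```text
t: 2.57
position: [0.4576, 0.0659, 0.1214]
tcp_rot: [179.8, 0.1, 96.3]
contact_force: [-0.9, 1.2, -0.6]
opening: -0.0003
```

```bash
python3 -c "
from h import *
go('cnl',.044)
c=read_camera('wrist');p=c['pixels'];cv2.imwrite('pics/w1.png',p)
for n in('cnl','tnl','cnr','cfl'):print(n,proj(c,np.r_[pt(n),.044]))
"
```

```text
pos [0.4576 0.0659 0.1214] rot [1.7978e+02 6.0000e-02 9.6340e+01] F [-0.87  1.21 -0.65] t 2.5667 -0.00033566799215364515
goal [0.4497 0.0828 0.044 ] shift [ 0.0177 -0.0063  0.0773] turn [ 0.22  0.06 -0.41]
cnl [315.41827059 175.63748918]
tnl [377.07012364 175.16252268]
cnr [317.67211726 324.6207947 ]
cfl [452.39079355 174.58225148]
```

View pics/w1.png

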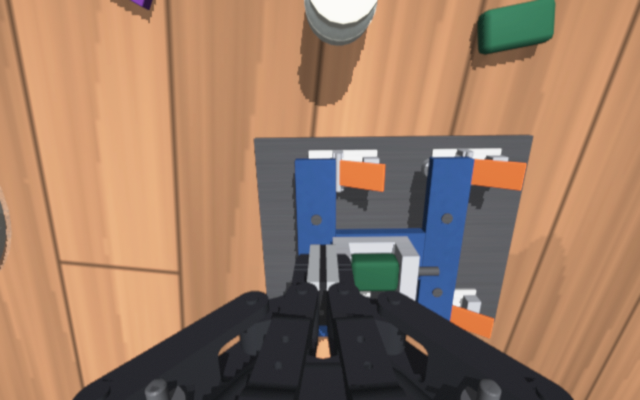

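The wrist picture agrees with the estimate: near-left crossbar end at (315,165), its tab at (362,176). I correct and come down.

Call:
carry_out([
  [[0, 0.009, -0.003, 0.02, 0.2, 0, -0.4], [0, 0.009, -0.003, 0.02, 0, 0, 0], [0, 0, 0, 0.02, 0, 0, 0], [0, 0, 0, 0, 0, 0, 0], [0, 0, 0, 0, 0, 0, 0]],
])

```text
t: 3.03
position: [0.4523, 0.086, 0.0647]
tcp_rot: [179.6, 0.0, 96.9]
contact_force: [0.4, -0.7, 0.4]
opening: 0.0002
```

```bash
python3 -c "
from h import *
go('cnl',.044)"
```

```text
pos [0.4523 0.086  0.0647] rot [1.7963e+02 3.0000e-02 9.6880e+01] F [ 0.42 -0.65  0.38] t 3.0333 0.0002363737650744571
goal [0.4497 0.0828 0.044 ] shift [-0.0029 -0.0031  0.0207] turn [0.37 0.03 0.13]
```

Call:
carry_out([
  [[0, -0.003, -0.003, 0.01, 0.3, 0, 0], [0, 0, 0, 0.006, 0, 0, 0], [0, 0, 0, 0, 0, 0, 0], [0, 0, 0, 0, 0, 0, 0]],
])

```text
t: 3.37
position: [0.4519, 0.0832, 0.051]
tcp_rot: [179.7, 0.0, 96.9]
contact_force: [0.0, 0.1, -0.6]
opening: 0.0003
```

Call:
carry_out([
  [[0, 0, 0, 0.002, 0, 0, 0]],
])

```text
t: 3.45
position: [0.4525, 0.0832, 0.0495]
tcp_rot: [179.6, 0.0, 96.9]
contact_force: [-0.4, 0.9, -1.6]
opening: -0.0
```

Call:
carry_out([
  [[0, 0, 0, 0.002, 0, 0, 0]],
])

```text
t: 3.53
position: [0.4529, 0.0832, 0.0478]
tcp_rot: [179.6, 0.0, 96.9]
contact_force: [-0.1, 1.0, 0.1]
opening: -0.0003
```

Call:
carry_out([
  [[0, 0, 0, 0.002, 0, 0, 0]],
])

```text
t: 3.62
position: [0.4532, 0.0831, 0.0459]
tcp_rot: [179.5, 0.0, 96.9]
contact_force: [-0.2, -0.5, 0.2]
opening: -0.0001
```

Call:
carry_out([
  [[0, 0, -0.001, 0.002, 0.2, 0, 0]],
])

```text
t: 3.7
position: [0.4524, 0.083, 0.0439]
tcp_rot: [179.7, 0.0, 96.9]
contact_force: [-0.0, 0.4, -0.1]
opening: -0.0002
```

Call:
carry_out([
  [[0, 0, 0, 0.002, 0, 0, 0]],
])

```text
t: 3.78
position: [0.4524, 0.083, 0.0418]
tcp_rot: [179.7, -0.0, 96.9]
contact_force: [-0.1, -0.6, 0.6]
opening: -0.0001
```

Call:
carry_out([
  [[0, 0, 0, 0.002, 0, 0, 0]],
])

```text
t: 3.87
position: [0.4525, 0.083, 0.0396]
tcp_rot: [179.7, -0.0, 96.9]
contact_force: [0.3, 0.0, -0.2]
opening: -0.0003
```

No force at z 0.0396, so I'm checking where the tips are.

```bash
python3 -c "
from h import *
go('cnl',.044)
c=read_camera('wrist');p=c['pixels'];d=read_camera('side')
a=proj(d,np.r_[pt('cnl'),.044]).astype(int);print(a)
q=cv2.resize(d['pixels'][max(a[1]-60,0):a[1]+60,a[0]-80:a[0]+112],(640,400),interpolation=cv2.INTER_CUBIC)
cv2.imwrite('pics/w2.png',np.vstack([cv2.resize(p,(480,300)),cv2.resize(q,(480,300))]))
"
```

```text
pos [0.4525 0.083  0.0396] rot [179.72  -0.    96.9 ] F [ 0.3   0.01 -0.24] t 3.8667 -0.00032038794826557917
goal [0.4497 0.0828 0.044 ] shift [ 0.0001 -0.0027 -0.0044] turn [ 0.28 -0.    0.15]
[281 199]
```

View pics/w2.png

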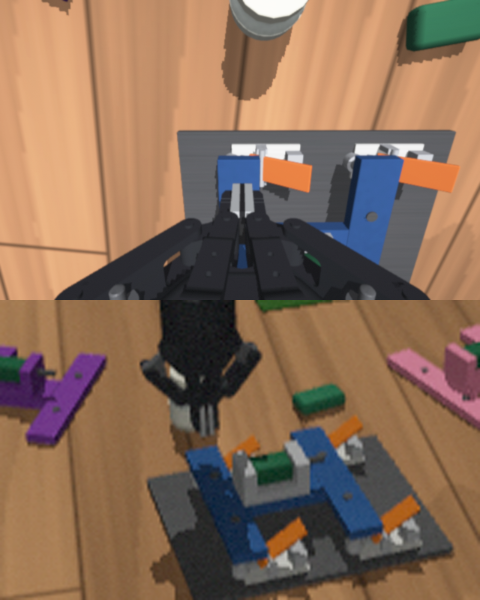

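Upper half (wrist): tips over the near-left crossbar. Lower half (side): the tips end at about (208,437), slightly above the corner at (200,450), so they are apparently not touching yet. Continuing down slowly.

Call:
carry_out([
  [[0, 0, -0.002, 0.001, 0.2, 0, 0]],
])

```text
t: 4.05
position: [0.4504, 0.0827, 0.0384]
tcp_rot: [179.9, 0.0, 96.9]
contact_force: [-0.6, 1.3, -0.6]
opening: -0.0
```

Call:
carry_out([
  [[0, 0, 0, 0.002, 0, 0, 0]],
])

```text
t: 4.13
position: [0.4502, 0.0827, 0.0364]
tcp_rot: [180.0, -0.0, 96.9]
contact_force: [0.6, -0.9, -0.2]
opening: 0.0001
```

Call:
carry_out([
  [[0, 0, 0, 0.002, 0, 0, 0]],
])

```text
t: 4.22
position: [0.4502, 0.0827, 0.0343]
tcp_rot: [180.0, 0.0, 96.9]
contact_force: [-0.4, -0.6, -0.5]
opening: -0.0
```

```bash
python3 -c "
from h import *
s=observe();T=s['position'];out=[]
for n in('side','top'):
    c=read_camera(n);a=proj(c,T);b=proj(c,np.r_[pt('cnl'),.044]);print(n,a,b)
    i=a.astype(int);q=cv2.resize(c['pixels'][i[1]-40:i[1]+35,i[0]-50:i[0]+50],None,fx=6,fy=6,interpolation=cv2.INTER_CUBIC)
    for u,col in((a,(0,0,255)),(b,(0,255,0))):
        cv2.drawMarker(q,tuple(((u-i+[50,40])*6+3).astype(int).tolist()),col,0,20,1)
    out.append(q[:300*3//2])
cv2.imwrite('pics/w3.png',cv2.resize(np.hstack(out),(800,300)))
"
```

```text
side [282.2440795  202.79627668] [281.89973871 199.83080902]
top [301.9233505  242.97236312] [301.74751774 243.17211874]
```

View pics/w3.png

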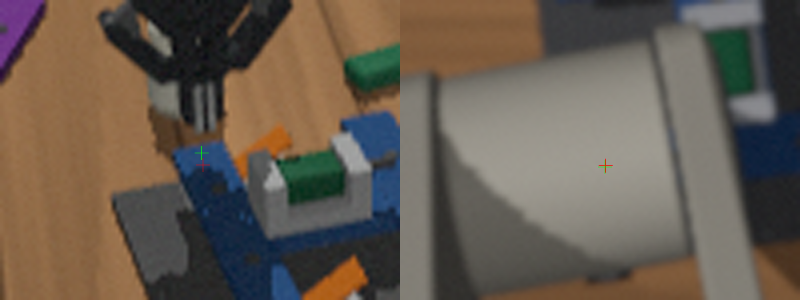

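Left (side): the tips end at about (205,130), clearly above the reported TCP marker at (202,165). The reported z and the real tip height differ by roughly 20 mm. I'll check this against the wrist camera.

```bash
python3 -c "
from h import *
s=observe();c=read_camera('wrist');print(proj(c,s['position']),s['position'],-np.array(c['R']).T@c['t'])
m=mask(c,(100,110,40),(122,255,255))
for r in (200,205,210,215,220,225,230):
    x=np.nonzero(m[r])[0];k=np.split(x,np.nonzero(np.diff(x)>3)[0]+1);print(r,[(a[0],a[-1]) for a in k if len(a)>5])
for n in('cnl','cfl'):
    for dx in(-.018,.018):
        p=np.r_[pt(n)+dx*np.array([np.cos(Y),np.sin(Y)]),.044];print(n,proj(c,p))
    e=np.r_[pt(n)+.015*np.array([-np.sin(Y),np.cos(Y)]),.044];print('end',proj(c,e))
cv2.imwrite('pics/w4.png',c['pixels'][100:330,150:560])
"
```

```text
[322.5690988  230.85756637] [0.44992375 0.08266529 0.03404708] [0.44038436 0.16222242 0.21079238]
200 []
205 []
210 []
215 [(np.int64(294), np.int64(350)), (np.int64(483), np.int64(544))]
220 [(np.int64(293), np.int64(350)), (np.int64(482), np.int64(548))]
225 [(np.int64(293), np.int64(350)), (np.int64(481), np.int64(546))]
230 [(np.int64(293), np.int64(350)), (np.int64(480), np.int64(545))]
cnl [293.03740878 237.25987611]
cnl [351.45258997 237.41134913]
end [322.30342208 214.62801147]
cfl [487.71357256 237.7646796 ]
cfl [546.09352621 237.91606128]
end [522.12523049 215.15318751]
```

View pics/w4.png

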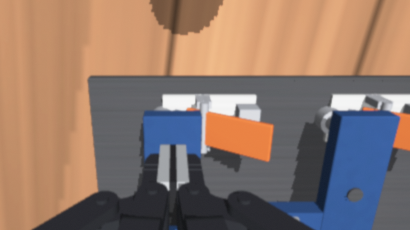

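```bash
python3 -c "
from h import *
s=observe();c=read_camera('wrist')
for d in(0,.005,.01,.015,.02,.025):print(d,proj(c,s['position']+[0,0,d]))
"
```

```text
0 [322.53139123 230.82406703]
0.005 [322.52778379 234.10653016]
0.01 [322.52398986 237.5586793 ]
0.015 [322.51999461 241.19402135]
0.02 [322.51578156 245.02753585]
0.025 [322.51133241 249.07588122]
```

Call:
carry_out([
  [[0, 0, 0, 0.0015, 0, 0, 0]],
])

```text
t: 4.5
position: [0.4503, 0.0828, 0.033]
tcp_rot: [179.9, -0.0, 96.9]
contact_force: [1.0, -0.3, -0.1]
opening: 0.0002
```

Call:
carry_out([
  [[0, 0, 0, 0.002, 0, 0, 0]],
])

```text
t: 4.58
position: [0.4505, 0.0828, 0.031]
tcp_rot: [179.9, -0.0, 96.9]
contact_force: [0.2, 0.8, 0.1]
opening: -0.0002
```

Call:
carry_out([
  [[0, 0, 0, 0.002, 0, 0, 0]],
])

```text
t: 4.67
position: [0.4507, 0.0828, 0.0289]
tcp_rot: [179.9, -0.0, 96.9]
contact_force: [0.1, -0.8, -0.5]
opening: -0.0
```

Call:
carry_out([
  [[0, 0, 0, 0.002, 0, 0, 0]],
])

```text
t: 4.75
position: [0.4507, 0.0828, 0.0267]
tcp_rot: [179.9, -0.0, 96.9]
contact_force: [0.6, -0.4, -0.6]
opening: -0.0002
```

Call:
carry_out([
  [[0, 0, 0, 0.002, 0, 0, 0]],
])

```text
t: 4.83
position: [0.4507, 0.0828, 0.0245]
tcp_rot: [179.9, -0.0, 96.9]
contact_force: [0.0, 0.1, 0.7]
opening: -0.0001
```

Call:
carry_out([
  [[0, 0, 0, 0.001, 0, 0, 0]],
])

```text
t: 4.92
position: [0.4506, 0.0828, 0.0231]
tcp_rot: [179.9, -0.0, 96.9]
contact_force: [0.4, -0.3, 0.5]
opening: 0.0001
```

Call:
carry_out([
  [[0, 0, 0, 0.001, 0, 0, 0]],
])

```text
t: 5.0
position: [0.4505, 0.0828, 0.0219]
tcp_rot: [179.9, -0.0, 96.9]
contact_force: [-0.8, 0.6, 1.2]
opening: 0.0001
```

Call:
carry_out([
  [[0, 0, 0, 0.001, 0, 0, 0]],
])

```text
t: 5.08
position: [0.4504, 0.0828, 0.0207]
tcp_rot: [179.9, -0.0, 96.9]
contact_force: [-1.0, -0.4, -0.2]
opening: -0.0001
```

```bash
python3 -c "
from h import *
T=observe()['position'];c=read_camera('side');i=proj(c,T).astype(int)
q=cv2.resize(c['pixels'][i[1]-45:i[1]+25,i[0]-40:i[0]+40],None,fx=6,fy=6,interpolation=cv2.INTER_CUBIC)
for d in(0,.01,.02,.03):
    u=proj(c,T+[0,0,d]);cv2.circle(q,tuple(((u-i+[40,45])*6+3).astype(int).tolist()),3,(0,0,255),-1)
w=read_camera('wrist')['pixels'][150:330,230:420];w=cv2.resize(w,None,fx=420/180,fy=420/180)
cv2.imwrite('pics/w5.png',cv2.resize(np.hstack([q,w]),(800,370)))
"
```

```text
(no output)
```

View pics/w5.png

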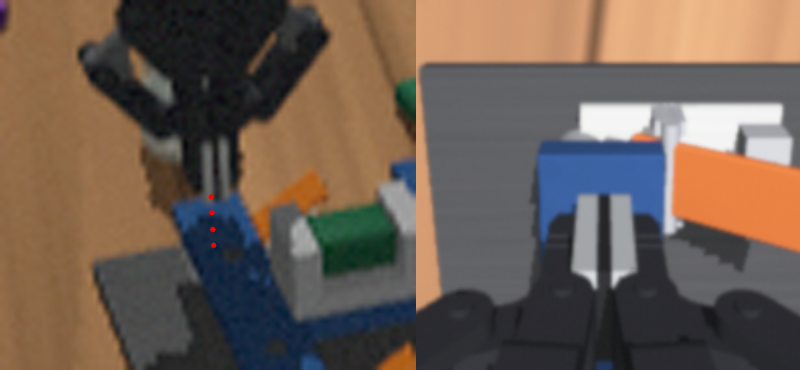

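Side view: the tips end about 28 mm above the reported TCP, just over the near-left corner. So contact should come at a reported z of about 0.016–0.02.

Call:
carry_out([
  [[0, 0, 0, 0.001, 0, 0, 0]],
])

```text
t: 5.27
position: [0.4505, 0.0828, 0.0198]
tcp_rot: [179.9, -0.0, 96.9]
contact_force: [0.9, -0.9, -0.4]
opening: 0.0004
```

Call:
carry_out([
  [[0, 0, 0, 0.001, 0, 0, 0]],
])

```text
t: 5.35
position: [0.4506, 0.0828, 0.0188]
tcp_rot: [179.9, -0.0, 96.9]
contact_force: [0.5, 0.8, 0.3]
opening: -0.0001
```

Call:
carry_out([
  [[0, 0, 0, 0.001, 0, 0, 0]],
])

```text
t: 5.43
position: [0.4506, 0.0828, 0.0177]
tcp_rot: [179.9, -0.0, 96.9]
contact_force: [-0.3, 0.4, 0.5]
opening: -0.0002
```

Call:
carry_out([
  [[0, 0, 0, 0.001, 0, 0, 0]],
])

```text
t: 5.52
position: [0.4507, 0.0828, 0.0167]
tcp_rot: [179.9, -0.0, 96.9]
contact_force: [-0.1, -0.3, 0.2]
opening: -0.0001
```

Call:
carry_out([
  [[0, 0, 0, 0.001, 0, 0, 0]],
])

```text
t: 5.6
position: [0.4507, 0.0828, 0.0156]
tcp_rot: [179.9, -0.0, 96.9]
contact_force: [-0.5, -0.6, 0.3]
opening: 0.0002
```

Call:
carry_out([
  [[0, 0, 0, 0.001, 0, 0, 0]],
])

```text
t: 5.68
position: [0.4507, 0.0828, 0.0145]
tcp_rot: [179.9, -0.0, 96.9]
contact_force: [-0.4, 0.6, -0.4]
opening: -0.0
```

Call:
carry_out([
  [[0, 0, 0, 0.001, 0, 0, 0]],
])

```text
t: 5.77
position: [0.4507, 0.0828, 0.0134]
tcp_rot: [179.9, -0.0, 96.9]
contact_force: [0.2, 0.7, 0.0]
opening: 0.0001
```

Call:
carry_out([
  [[0, 0, 0, 0.001, 0, 0, 0]],
])

```text
t: 5.85
position: [0.4507, 0.0828, 0.0123]
tcp_rot: [179.9, -0.0, 96.9]
contact_force: [0.7, -0.1, 0.1]
opening: -0.0001
```

Call:
carry_out([
  [[0, 0, 0, 0.001, 0, 0, 0]],
])

```text
t: 5.93
position: [0.4507, 0.0828, 0.0112]
tcp_rot: [179.9, -0.0, 96.9]
contact_force: [0.6, 0.4, -0.2]
opening: 0.0001
```

```bash
python3 -c "
from h import *
s=observe();print(s['effort'].round(2),s['moment'].round(3));T=s['position'];c=read_camera('side');i=proj(c,T).astype(int)
q=cv2.resize(c['pixels'][i[1]-45:i[1]+25,i[0]-40:i[0]+40],None,fx=6,fy=6,interpolation=cv2.INTER_CUBIC)
for d in(0,.01,.02,.03):
    u=proj(c,T+[0,0,d]);cv2.circle(q,tuple(((u-i+[40,45])*6+3).astype(int).tolist()),2,(0,0,255),-1)
w=read_camera('wrist')['pixels'][150:330,230:420];w=cv2.resize(w,None,fx=420/180,fy=420/180)
cv2.imwrite('pics/w6.png',cv2.resize(np.hstack([q,w]),(800,370)))
"
```

```text
[ 0.000e+00 -4.820e+01 -1.966e+01 -0.000e+00  4.000e-02 -0.000e+00] [ 0.005  0.004 -0.017]
```

View pics/w6.png

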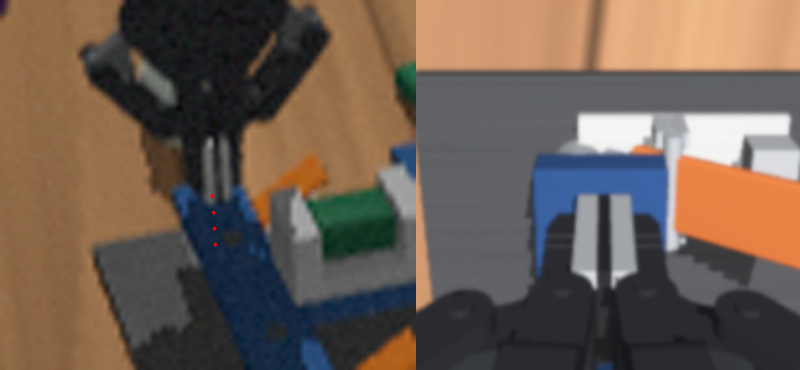

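Call:
carry_out([
  [[0, 0, 0, 0.001, 0, 0, 0]],
])

```text
t: 6.12
position: [0.4507, 0.0828, 0.0101]
tcp_rot: [179.9, -0.0, 96.9]
contact_force: [0.5, -0.2, 0.5]
opening: -0.0001
```

Call:
carry_out([
  [[0, 0, 0, 0.001, 0, 0, 0]],
])

```text
t: 6.2
position: [0.4507, 0.0828, 0.0095]
tcp_rot: [179.9, -0.0, 96.9]
contact_force: [-6.8, -0.3, 29.2]
opening: 0.0003
```

Call:
carry_out([
  [[0, 0, 0, 0.001, 0, 0, 0]],
])

```text
t: 6.28
position: [0.4508, 0.0828, 0.0094]
tcp_rot: [179.9, -0.0, 96.9]
contact_force: [-8.9, -1.6, 33.4]
opening: -0.0
```

Call:
carry_out([
  [[0, 0, 0, 0.001, 0, 0, 0]],
])

```text
t: 6.37
position: [0.4507, 0.0828, 0.0095]
tcp_rot: [179.9, 0.0, 96.9]
contact_force: [-6.2, -1.2, 23.2]
opening: 0.0
```

Call:
carry_out([
  [[0, 0, 0, 0.001, 0, 0, 0]],
])

```text
t: 6.45
position: [0.4508, 0.0828, 0.0096]
tcp_rot: [179.9, -0.0, 96.9]
contact_force: [-4.3, -1.2, 19.6]
opening: 0.0001
```

Firm contact at reported z 0.0095, with about 30 N and no sinking: near-left looks solid, and the tips sit about 34 mm above the reported TCP. Next I lift and go to near-right. If the contact really was on the plate, one of the corners must show the 4.5 mm give.

Call:
carry_out([
  [[0, 0, 0, -0.015, 0, 0, 0], [0, 0, 0, -0.02, 0, 0, 0], [0, 0, 0, 0, 0, 0, 0], [0, -0.03, 0, 0, 0, 0, 0], [0, -0.03, 0, 0, 0, 0, 0], [0, -0.03, 0, 0, 0, 0, 0], [0, -0.03, 0, 0, 0, 0, 0], [0, -0.015, 0, 0, 0, 0, 0], [0, 0, 0, 0, 0, 0, 0], [0, 0, 0, 0, 0, 0, 0]],
])

```text
t: 7.28
position: [0.4685, -0.0556, 0.045]
tcp_rot: [179.8, 0.0, 97.1]
contact_force: [-0.5, -0.1, -1.6]
opening: -0.0001
```

```bash
python3 -c "
from h import *
go('cnr',.012)
c=read_camera('top')
m=mask(c,(100,110,50),(118,255,255));m[:, :270]=0;m[:,400:]=0;m[:140]=0;m[270:]=0
print(cv2.connectedComponentsWithStats(m)[2][1:,:])
"
```

```text
pos [ 0.4685 -0.0556  0.045 ] rot [1.7975e+02 1.0000e-02 9.7100e+01] F [-0.51 -0.07 -1.56] t 7.2833 -0.00014054841689947913
goal [ 0.4685 -0.0761  0.012 ] shift [-0.0203 -0.0027  0.033 ] turn [0.25 0.01 0.35]
[[ 289  179   80   25 1262]
 [ 296  233   42   19  615]]
```

Call:
carry_out([
  [[0, -0.018, -0.0025, 0, 0.2, 0, 0.3], [0, 0, 0, 0.015, 0, 0, 0], [0, 0, 0, 0.012, 0, 0, 0], [0, 0, 0, 0, 0, 0, 0], [0, 0, 0, 0, 0, 0, 0]],
])

```text
t: 7.75
position: [0.468, -0.0694, 0.0168]
tcp_rot: [180.0, -0.0, 97.1]
contact_force: [-0.2, 0.8, -0.3]
opening: 0.0001
```

```bash
python3 -c "
from h import *
go('cnr',.0105)"
```

```text
pos [ 0.468  -0.0694  0.0168] rot [ 1.7997e+02 -3.0000e-02  9.7060e+01] F [-0.2   0.76 -0.28] t 7.75 7.199536705029191e-05
goal [ 0.4685 -0.0761  0.0105] shift [-0.0068 -0.0003  0.0063] turn [ 0.03 -0.03  0.31]
```

Call:
carry_out([
  [[0, -0.0065, 0, 0.002, 0, 0, 0.3], [0, 0, 0, 0, 0, 0, 0], [0, 0, 0, 0.001, 0, 0, 0]],
])

```text
t: 8.0
position: [0.4691, -0.0746, 0.0145]
tcp_rot: [180.0, -0.0, 96.9]
contact_force: [0.6, 0.7, 0.5]
opening: 0.0002
```

Call:
carry_out([
  [[0, 0, 0, 0.001, 0, 0, 0]],
])

```text
t: 8.08
position: [0.4694, -0.0746, 0.0138]
tcp_rot: [179.9, -0.0, 96.9]
contact_force: [0.0, -0.2, -0.5]
opening: -0.0003
```

Call:
carry_out([
  [[0, 0, 0, 0.001, 0, 0, 0]],
])

```text
t: 8.17
position: [0.4697, -0.0745, 0.0131]
tcp_rot: [179.9, -0.0, 96.9]
contact_force: [0.4, -0.5, -0.2]
opening: -0.0004
```

Call:
carry_out([
  [[0, 0, 0, 0.001, 0, 0, 0]],
])

```text
t: 8.25
position: [0.4699, -0.0745, 0.0122]
tcp_rot: [179.9, -0.0, 96.9]
contact_force: [-0.1, -0.9, -0.7]
opening: -0.0003
```

Call:
carry_out([
  [[0, 0, 0, 0.001, 0, 0, 0]],
])

```text
t: 8.33
position: [0.47, -0.0746, 0.0113]
tcp_rot: [179.8, -0.0, 96.9]
contact_force: [-0.2, -0.6, 0.0]
opening: 0.0001
```

Call:
carry_out([
  [[0, 0, 0, 0.0005, 0, 0, 0]],
])

```text
t: 8.42
position: [0.47, -0.0746, 0.0107]
tcp_rot: [179.8, -0.0, 96.9]
contact_force: [-0.1, -0.8, -0.2]
opening: 0.0002
```

Call:
carry_out([
  [[0, 0, 0, 0.0007, 0, 0, 0]],
])

```text
t: 8.5
position: [0.4701, -0.0746, 0.01]
tcp_rot: [179.8, -0.0, 96.9]
contact_force: [1.1, 0.0, -0.0]
opening: 0.0001
```

Call:
carry_out([
  [[0, 0, 0, 0.0007, 0, 0, 0]],
])

```text
t: 8.58
position: [0.47, -0.0746, 0.0093]
tcp_rot: [179.8, -0.0, 96.9]
contact_force: [-0.1, 0.4, 3.6]
opening: 0.0001
```

Call:
carry_out([
  [[0, 0, 0, 0.0007, 0, 0, 0]],
])

```text
t: 8.67
position: [0.47, -0.0746, 0.0086]
tcp_rot: [179.8, -0.0, 96.9]
contact_force: [-1.5, -1.4, 3.3]
opening: 0.0004
```

Call:
carry_out([
  [[0, 0, 0, 0.0007, 0, 0, 0]],
])

```text
t: 8.75
position: [0.4699, -0.0747, 0.008]
tcp_rot: [179.8, 0.0, 96.9]
contact_force: [-1.7, -0.7, 4.4]
opening: 0.0002
```

Call:
carry_out([
  [[0, 0, 0, 0.0007, 0, 0, 0]],
])

```text
t: 8.83
position: [0.4699, -0.0747, 0.0074]
tcp_rot: [179.9, 0.0, 96.9]
contact_force: [-1.6, -0.7, 5.2]
opening: -0.0
```

Near-right gives softly (3–5 N while sinking), so contact is on the plate. Confirming the full travel.

Call:
carry_out([
  [[0, 0, 0, 0.001, 0, 0, 0]],
])

```text
t: 8.92
position: [0.4699, -0.0748, 0.0065]
tcp_rot: [179.9, 0.0, 96.9]
contact_force: [-1.3, -1.5, 5.4]
opening: -0.0001
```

Call:
carry_out([
  [[0, 0, 0, 0.001, 0, 0, 0]],
])

```text
t: 9.0
position: [0.4698, -0.0749, 0.0056]
tcp_rot: [179.9, 0.0, 96.9]
contact_force: [-2.2, 0.0, 12.4]
opening: -0.0001
```

Call:
carry_out([
  [[0, 0, 0, 0.001, 0, 0, 0]],
])

```text
t: 9.08
position: [0.4699, -0.0749, 0.0053]
tcp_rot: [179.9, 0.0, 96.9]
contact_force: [-7.1, 1.0, 29.0]
opening: 0.0001
```

Call:
carry_out([
  [[0, 0, 0, 0.001, 0, 0, 0]],
])

```text
t: 9.17
position: [0.4699, -0.0749, 0.0053]
tcp_rot: [179.9, 0.0, 96.9]
contact_force: [-7.9, 2.0, 28.7]
opening: -0.0001
```

Near-right is the one: it sank 4.4 mm at about 5 N and then went firm, while near-left took 30 N without sinking. Lifting and going over its tab (+54 mm along jig x).

Call:
carry_out([
  [[0, 0, 0, -0.005, 0, 0, 0], [0, 0, 0, -0.01, 0, 0, 0], [0, 0, 0, -0.02, 0, 0, 0], [0, 0, 0, -0.01, 0, 0, 0], [0, 0, 0, 0, 0, 0, 0], [0, 0, 0.02, 0, 0, 0, 0], [0, 0, 0.02, 0, 0, 0, 0], [0, 0, 0.005, 0, 0, 0, 0], [0, 0, 0, 0, 0, 0, 0], [0, 0, 0, 0, 0, 0, 0]],
])

```text
t: 10.0
position: [0.5147, -0.0692, 0.052]
tcp_rot: [179.8, -0.0, 96.9]
contact_force: [-0.9, -0.9, 0.1]
opening: -0.0001
```

```bash
python3 -c "
from h import *
go('tnr',-.0065)"
```

```text
pos [ 0.5147 -0.0692  0.052 ] rot [ 1.7985e+02 -1.0000e-02  9.6860e+01] F [-0.91 -0.91  0.05] t 10.0 -5.342632518460268e-05
goal [ 0.5221 -0.0698 -0.0065] shift [-0.0015  0.0072  0.0586] turn [ 0.15 -0.01  0.11]
```

Call:
carry_out([
  [[0, -0.001, 0.007, 0, 0.15, 0, 0], [0, 0, 0, 0.01, 0, 0, 0], [0, 0, 0, 0.008, 0, 0, 0], [0, 0, 0, 0, 0, 0, 0], [0, 0, 0, 0, 0, 0, 0]],
])

```text
t: 10.42
position: [0.5181, -0.0694, 0.0305]
tcp_rot: [-179.7, -0.1, 96.8]
contact_force: [-0.2, 0.2, 0.8]
opening: -0.0001
```

```bash
python3 -c "
from h import *
go('tnr',-.0065)
c=read_camera('side');i=proj(c,np.r_[pt('tnr'),.04]).astype(int)
q=cv2.resize(c['pixels'][i[1]-50:i[1]+30,i[0]-55:i[0]+55],None,fx=4,fy=4,interpolation=cv2.INTER_CUBIC)
w=cv2.resize(read_camera('wrist')['pixels'],(512,320))
cv2.imwrite('pics/w7.png',cv2.resize(np.hstack([q,w]),(800,270)))
"
```

```text
pos [ 0.5181 -0.0694  0.0305] rot [-1.7973e+02 -7.0000e-02  9.6850e+01] F [-0.2   0.19  0.79] t 10.4167 -0.00010925869960360174
goal [ 0.5221 -0.0698 -0.0065] shift [-0.0009  0.0041  0.037 ] turn [-0.27 -0.07  0.1 ]
```

View pics/w7.png

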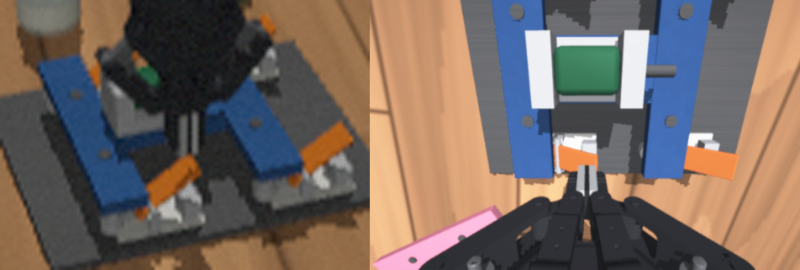

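The wrist half shows the tips over the free end of the near-right tab at (585,165). I shift 4 mm outward and press.

Call:
carry_out([
  [[0, 0, 0.004, 0.005, -0.3, 0, 0], [0, 0, 0, 0.002, 0, 0, 0], [0, 0, 0, 0, 0, 0, 0]],
])

```text
t: 10.77
position: [0.5229, -0.069, 0.0237]
tcp_rot: [179.9, -0.0, 96.8]
contact_force: [-0.5, -0.5, 0.7]
opening: 0.0004
```

Call:
carry_out([
  [[0, 0, 0, 0.003, 0, 0, 0], [0, 0, 0, 0.003, 0, 0, 0]],
])

```text
t: 10.93
position: [0.5236, -0.069, 0.0179]
tcp_rot: [179.8, -0.0, 96.8]
contact_force: [0.2, -0.3, 8.9]
opening: 0.0
```

Call:
carry_out([
  [[0, 0, 0, 0.002, 0, 0, 0]],
])

```text
t: 11.02
position: [0.5248, -0.069, 0.0163]
tcp_rot: [179.7, -0.0, 96.8]
contact_force: [0.9, 1.4, 8.7]
opening: 0.0001
```

Call:
carry_out([
  [[0, 0, 0, 0.002, 0, 0, 0]],
])

```text
t: 11.1
position: [0.5259, -0.0689, 0.0148]
tcp_rot: [179.5, -0.0, 96.8]
contact_force: [-0.2, 2.1, 8.2]
opening: 0.0005
```

Call:
carry_out([
  [[0, 0, 0, 0.002, 0, 0, 0]],
])

```text
t: 11.18
position: [0.5269, -0.0688, 0.0133]
tcp_rot: [179.5, -0.0, 96.8]
contact_force: [-1.2, 2.8, 7.1]
opening: -0.0001
```

Call:
carry_out([
  [[0, 0, 0, 0.002, 0, 0, 0]],
])

```text
t: 11.27
position: [0.5278, -0.0686, 0.0118]
tcp_rot: [179.4, 0.0, 96.8]
contact_force: [-0.6, 1.2, 7.1]
opening: -0.0
```

Contact, tab yielding at 7–9 N; counteracting the small x drift.

Call:
carry_out([
  [[0, 0, -0.002, 0.002, 0.4, 0, 0]],
])

```text
t: 11.35
position: [0.5279, -0.0688, 0.0106]
tcp_rot: [179.5, 0.0, 96.8]
contact_force: [4.7, 3.9, 9.8]
opening: 0.0001
```

Call:
carry_out([
  [[0, 0, -0.002, 0.002, 0.3, 0, 0]],
])

```text
t: 11.43
position: [0.5284, -0.0688, 0.0096]
tcp_rot: [179.6, 0.1, 96.8]
contact_force: [3.0, 3.7, 9.8]
opening: 0.0
```

Call:
carry_out([
  [[0, 0, -0.001, 0.002, 0.2, 0, 0]],
])

```text
t: 11.52
position: [0.5292, -0.0686, 0.0085]
tcp_rot: [179.6, 0.1, 96.7]
contact_force: [-0.2, 2.8, 7.4]
opening: -0.0001
```

Call:
carry_out([
  [[0, 0, -0.001, 0.002, 0.2, 0, 0]],
])

```text
t: 11.6
position: [0.5296, -0.0685, 0.0072]
tcp_rot: [179.7, 0.1, 96.7]
contact_force: [0.7, 1.7, 7.5]
opening: 0.0002
```

Call:
carry_out([
  [[0, 0, -0.001, 0.002, 0.2, 0, 0]],
])

```text
t: 11.68
position: [0.53, -0.0684, 0.0059]
tcp_rot: [179.7, 0.1, 96.7]
contact_force: [0.7, 1.8, 8.0]
opening: 0.0003
```

Call:
carry_out([
  [[0, 0, -0.001, 0.002, 0.2, 0, 0]],
])

```text
t: 11.77
position: [0.5304, -0.0684, 0.0045]
tcp_rot: [179.8, 0.1, 96.7]
contact_force: [0.8, 1.6, 6.6]
opening: 0.0002
```

Drifted 8 mm outward with the tab; it stays where left, so I lift a little, re-centre and press on.

Call:
carry_out([
  [[0, 0, 0, -0.008, 0, 0, 0], [0, 0, 0, -0.003, 0, 0, 0], [0, 0, -0.007, 0, 0.2, 0, 0], [0, 0, 0, 0, 0, 0, 0], [0, 0, 0, 0, 0, 0, 0]],
])

```text
t: 12.18
position: [0.5229, -0.0692, 0.0165]
tcp_rot: [180.0, 0.1, 96.7]
contact_force: [0.5, -0.1, 0.5]
opening: 0.0003
```

```bash
python3 -c "
from h import *
go('tnr',-.0065)"
```

```text
pos [ 0.5229 -0.0692  0.0165] rot [1.7998e+02 1.0000e-01 9.6730e+01] F [ 0.48 -0.06  0.45] t 12.1833 0.00032866505024288295
goal [ 0.5221 -0.0698 -0.0065] shift [-0.0004 -0.0008  0.023 ] turn [ 0.02  0.1  -0.02]
```

Call:
carry_out([
  [[0, 0, -0.002, 0.006, 0, 0, 0], [0, 0, -0.001, 0.004, 0.1, 0, 0]],
])

```text
t: 12.35
position: [0.5198, -0.0698, 0.0064]
tcp_rot: [-180.0, 0.1, 96.7]
contact_force: [-0.3, -0.4, 0.2]
opening: 0.0002
```

Call:
carry_out([
  [[0, 0, -0.0005, 0.002, 0.1, 0, 0], [0, 0, -0.0005, 0.002, 0.1, 0, 0]],
])

```text
t: 12.52
position: [0.5188, -0.0699, 0.0015]
tcp_rot: [-179.8, 0.1, 96.7]
contact_force: [0.6, 2.3, 9.6]
opening: 0.0
```

Call:
carry_out([
  [[0, 0, -0.001, 0.002, 0.1, 0, 0], [0, 0, -0.001, 0.002, 0.1, 0, 0]],
])

```text
t: 12.68
position: [0.5197, -0.07, -0.0019]
tcp_rot: [-179.8, 0.1, 96.7]
contact_force: [0.7, 4.0, 8.7]
opening: -0.0
```

Call:
carry_out([
  [[0, 0, -0.001, 0.002, 0.1, 0, 0]],
])

```text
t: 12.77
position: [0.52, -0.0698, -0.0035]
tcp_rot: [-179.9, 0.1, 96.6]
contact_force: [0.7, 2.8, 8.0]
opening: 0.0001
```

Call:
carry_out([
  [[0, 0, -0.001, 0.002, 0.1, 0, 0]],
])

```text
t: 12.85
position: [0.5202, -0.0698, -0.0051]
tcp_rot: [-179.9, 0.1, 96.6]
contact_force: [-0.1, 1.6, 7.5]
opening: -0.0004
```

Call:
carry_out([
  [[0, 0, -0.001, 0.0015, 0.1, 0, 0]],
])

```text
t: 12.93
position: [0.5203, -0.0697, -0.0063]
tcp_rot: [-179.9, 0.1, 96.6]
contact_force: [-0.8, 1.4, 9.4]
opening: -0.0001
```

Nearly at the stop; pressing until the force rises.

Call:
carry_out([
  [[0, 0, -0.0005, 0.0012, 0, 0, 0]],
])

```text
t: 13.02
position: [0.5204, -0.0697, -0.0068]
tcp_rot: [-179.9, 0.1, 96.6]
contact_force: [-5.4, 0.6, 27.0]
opening: -0.0001
```

Call:
carry_out([
  [[0, 0, -0.0005, 0.001, 0, 0, 0]],
])

```text
t: 13.1
position: [0.5204, -0.0697, -0.0068]
tcp_rot: [-179.9, 0.1, 96.6]
contact_force: [-5.6, 2.8, 24.8]
opening: -0.0
```

Call:
carry_out([
  [[0, 0, -0.0005, 0.001, 0, 0, 0]],
])

```text
t: 13.18
position: [0.5204, -0.0697, -0.0067]
tcp_rot: [-179.9, 0.1, 96.6]
contact_force: [-4.0, 3.1, 19.5]
opening: 0.0004
```

Call:
carry_out([
  [[0, 0, 0, 0.001, 0, 0, 0]],
])

```text
t: 13.27
position: [0.5204, -0.0697, -0.0067]
tcp_rot: [-179.9, 0.1, 96.6]
contact_force: [-5.5, -0.5, 21.2]
opening: -0.0
```

Hard stop at −0.0067, as predicted for flat (28 mm). Letting go straight up, then checking.

Call:
carry_out([
  [[0, 0, 0, -0.005, 0, 0, 0], [0, 0, 0, -0.015, 0, 0, 0], [0, 0, 0, -0.03, 0, 0, 0], [0, 0, 0, -0.03, 0, 0, 0], [0, 0, 0, -0.03, 0, 0, 0], [0, 0, -0.03, -0.03, 0, 0, 0], [0, 0, -0.03, -0.02, 0, 0, 0], [0, 0, -0.03, 0, 0, 0, 0], [0, 0, 0, 0, 0, 0, 0], [0, 0, 0, 0, 0, 0, 0]],
])

```text
t: 14.1
position: [0.4292, -0.0798, 0.1578]
tcp_rot: [-179.7, 0.1, 96.7]
contact_force: [1.0, -1.0, 0.7]
opening: -0.0
```

```bash
python3 -c "
from h import *
c=read_camera('side');i=proj(c,np.r_[C,.04]).astype(int);s=observe();print(s['position'],s['contact_force'])
q=cv2.resize(c['pixels'][i[1]-50:i[1]+50,i[0]-80:i[0]+80],(448,280),interpolation=cv2.INTER_CUBIC)
w=cv2.resize(read_camera('wrist')['pixels'],(448,280))
cv2.imwrite('pics/w8.png',cv2.resize(np.hstack([q,w]),(800,250)))
t=read_camera('top');m=mask(t,(100,110,50),(118,255,255));m[:, :270]=0;m[:,400:]=0;m[:140]=0;m[270:]=0
print(cv2.connectedComponentsWithStats(m)[2][1:])
"
```

```text
[ 0.42867269 -0.07961802  0.15728632] [-1.22181515  0.47035613  0.3604633 ]
[[ 289  179   80   25 1259]
 [ 296  228   69   24  998]]
```

View pics/w8.png

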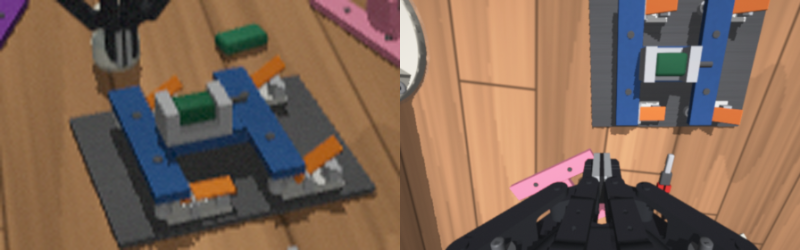

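The side half shows the near-right tab flat at (212,187) and the other three standing. Plate, jar, blank and pliers are where they were.

```bash
python3 -c "
from workcell import *
print(sign_off())"
```

```text
the job is handed in; nothing more can be done
None
```

The near-right corner is the one that rocks. I pressed its orange shim tab flat, let go, and handed the job in at about 14 s.

- **Finding the corner:** I pressed two corners. Near-left took about 30 N without sinking. Near-right sank 4.4 mm at about 5 N and then went firm. That was clear enough, so I did not press the two far corners.
- **Pressing the tab:** It yielded at 7–10 N and stopped hard at the height expected for flat. The tool drifted 8 mm outward along the tab partway down, so I lifted off, re-centred and finished the press.
- **Last checks:** In the final pictures the near-right tab lies flat and the other three stand. The far crossbar is in the same pixels in the top view as at the start, and the near one matches where the arm does not hide it. The blank and pliers look undisturbed, the gripper partly hid the jar, and the arm was clear of everything. I did not press the corner again to confirm it no longer rocks, because that could have pushed the tab back up.
- **Disagreement:** The fingertips touched about 34 mm above the tool position the robot reported. The cameras put that gap at only 20–28 mm, so I used the contact heights.

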